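# Uncouple the blow nozzle from the bench air outlet

### The job

Uncouple the blow nozzle from its air outlet: push the sprung sleeve of the coupling fully back (down, towards the block) until the nozzle pops up, then draw the nozzle straight up out of the coupling so that the sleeve snaps forward again, and stand the nozzle upright, fully home, in the hole of the grey parking stand. Work by feel and gently: keep the force of the fingers on the coupling below 25 N, never wrench at a locked nozzle, and do not disturb the bead jar or the pack of tags.

Things in the scene. Friction and masses are not known exactly. Their poses are not given: they have to be found in the camera images.
- coupling: fixed air outlet: aluminium block 70 x 70 x 40 mm with an upright quick coupling in the middle: a steel sleeve 34 mm in diameter round a brass tube. Origin: centre of the block's underside, z up along the coupling's axis. The sleeve ends at the top in a flat lip (ring 28 mm inside, 44 mm outside) to press on, 97 to 106 mm above the origin when forward; this varies, so find it by touch
- sleeve (a joint): travel of the sleeve in m: 0 forward (up, locked), 0.009 pushed down to its hard stop. Spring: 2 N at 0, 4.5 N at the stop. It unlocks near 0.0075, surely at the stop: push until the force rises clearly above the spring's. Once unlocked the nozzle pops up 6 mm and holds the sleeve back near 0.006 (it may be let go) until the nozzle is drawn out; then the sleeve snaps to 0
- coupling_mouth (a point): mouth of the brass tube inside the sleeve, on the axis, 90 mm above the coupling's origin, fixed; bore 15.6 mm, outside 22 mm; the lip pushed down may end up to 2 mm below it. The nozzle is out when its foot is above this point. Locked, its foot is 40 mm below it; popped up, 34 mm. Drawing the popped-up nozzle out takes 3 to 10 N; a locked one does not come out
- nozzle: steel blow nozzle with plug nipple, 80 mm long, about 100 g, round about z, locked upright in the coupling at the start. Origin: centre of its foot; z towards the outlet end. From the foot: nipple 14 mm in diameter, with a groove from 26 to 33 mm; collar 20 mm in diameter from 44 to 51 mm; grip 14 mm in diameter from 51 to 80 mm (the top)
- stand: grey plastic parking stand, fixed: block 70 x 70 mm, 54 mm high, with one upright hole in the middle, 16 mm in diameter and 48 mm deep. Origin: centre of its underside, under the hole; z up. The nozzle is fully home when its collar rests on the block, its foot 10 mm above the stand's origin
- bead_jar: bystander: jar of beads, 57 mm in diameter, 75 mm high, origin at the centre of its underside
- tags_kraft: bystander: pack of brown card tags, 92 x 51 x 28 mm, origin at the centre of its underside

How it is judged (in metres and radians):
On the way, in this order (a step that is already met when the one before it is completed fails the run):
1. the sleeve is pushed back and the nozzle has popped up, still in the coupling (value of joint sleeve above 0.005 m and z of nozzle in the frame of coupling between 0.054 and 0.075 m), for 0.1 s.
2. the nozzle is out of the coupling and the sleeve has snapped forward (distance between nozzle and coupling above 0.092 m and value of joint sleeve below 0.0015 m), for 0.1 s.
At the end, for the whole second after the job is handed in: the nozzle stands in the stand's hole, at rest: foot less than 12.5 mm above the stand's origin (home is 10), within 5 mm of its middle, leaning less than 0.1 rad; the sleeve is forward (below 1.5 mm) (z of nozzle in the frame of stand below 0.0125 m and horizontal distance between nozzle and stand below 0.005 m and angle between nozzle's own z axis and vertical below 0.1 rad and value of joint sleeve below 0.0015 m and linear speed of nozzle below 0.02 m/s); the robot touches nothing.
It fails at once if the fingers load the coupling with more than 25 N (contact force between the fingers and coupling above 25 N).
It fails at once if the nozzle is wrenched against the coupling with more than 45 N (contact force between nozzle and coupling above 45 N).
It fails at once if bead jar moved more than 30 mm (distance of bead_jar from where it was at the start of the episode above 0.03 m).
It fails at once if pack of tags moved more than 30 mm (distance of tags_kraft from where it was at the start of the episode above 0.03 m).
It also fails if it takes over 54 s, if anything falls off the work surface, if the arm or the gripper's body presses on something with over 40 N, if the wrist force passes 120 N, or if a joint passes its speed limit or range.

### The arm

A 6-joint arm with a two-finger parallel gripper is mounted at the origin on a cart in front of the work surface, level with it; the furniture and walls round the work are solid. World frame = base frame: x ahead of the robot, y to its left, z up, the work surface at z = 0. Lengths are in m, angles in degrees, forces in N, time in s.
With the tool pointing down it reaches from about 0.25 to 0.725 m from the base axis. Payload 9.7 kg.
Tool frame: the origin (TCP) lies between the finger pads; the fingertips stand 25 mm ahead of it and the grasp point (between the pads) lies 6 mm ahead of it; z points along the fingers, y is the line along which they close (so a half turn about z gives the same grasp; the last joint's range is limited). The gripper opens to 85 mm and grips with 20 to 120 N. Pads are 22 mm wide; open, the fingers measure 114 mm over their backs; the gripper's body (76 mm by 85 mm) begins 54 mm behind the grasp point. The pads swing forward as they close: fully open they stand 13 mm farther back than shut.
Start: joints at [64.916, 4.979, 10.078, 95.1, 0, 90], TCP at [0.233, 0.498, 0.256] pointing down, gripper open.
Joint ranges: [-179.16, 179.16], [-48.56, 103.87], [-65.8, 70.77], [-126.05, 130.52], [-82.76, 87.17], [-180, 180]. Speed limits (degrees/s): [127.2, 127.2, 147.25, 180, 180, 180].

### API

Orientations are given as [roll, pitch, yaw] about the fixed x, y, z axes, in that order (R = Rz(yaw) Ry(pitch) Rx(roll)).
In Python, from workcell import bot gives the robot as it stands.
- The arm moves only by the shell command python3 drive.py 'ROWS' [FORCE]. ROWS is rows parted by semicolons, their numbers by spaces, 1 to 5 of them, each of 5 numbers: dx, dy, dz in m, then a turn about the tool's z in degrees, then the finger opening in m; each row is the pose to reach, as a shift and turn from the pose commanded when the command began, along the tool's axes at that moment; what a row does not reach only later rows make up. A row lasts 1/12 s, in which the tool goes at most 0.0417 m and 7.16 degrees, less where a joint would pass 70% of its speed; a pose out of reach is approached as far as the arm can. The fingers move at their own pace and stop on an object; FORCE is the grip in N (left out, the last holds). Time passes only in rows, so rows that do not move let the fingers close. It prints the time, the measured TCP pose, the force, the opening and the grip force at its end.
- bot.get_obs(): the state, without advancing time (a new reading comes with each control period).
- bot.camera(name): name is "scene" or "top"; returns the picture (480x640x3 uint8, blue, green, red); there is no depth.
- bot.camera_info(name): a dict with "mtx" (3x3 intrinsics, pixels), "extrinsics" (4x4, takes a point from camera to world coordinates). Camera axes: x right, y down, z forward; pixel columns grow to the right and rows downward; lengths in m; the calibration is good to about 2 mm. A picture is of the moment at which its call begins. camera_info takes no time and is no camera call.
- bot.job_done(): hands the job in; it is judged then, once.
The state is a dict: "time": time; "q": joint angles; "qd": joint speeds; "joint_efforts": joint torques, N m; "ee_pos": TCP position; "tcp_rot": TCP orientation; "wrist_force": force on the tool from outside, world axes, zero at the start; "torque": the same for the moment, N m; "opening": finger opening in m; "grasp_force": force on a finger pad.
Only numpy, scipy, OpenCV 4.12 (cv2) and the standard library are available. Lean on these libraries where they do the work, as an engineer would, in place of code of your own. Each camera call takes 0.05 s, during which the arm holds its last target. There are 200 camera calls.

## Working session

There is one attempt and no reset: what is moved stays moved. The work goes in short steps, Python scripts to look and compute and a shell command to move; the robot and the scene stay as the last step left them, time stands still between calls to the robot, and variables do not carry over. Pictures are saved under pics/ and viewed, at most 10 in all, crops included, and the job is handed in when it is done.

```bash
mkdir -p pics; ls; python3 - <<'E'
from workcell import bot
import cv2
o=bot.get_obs();print({k:o[k] for k in("time","ee_pos","tcp_rot","opening","wrist_force")})
for n in("scene","top"):
    cv2.imwrite(f"pics/{n}0.png",bot.camera(n));i=bot.camera_info(n);print(n,i["mtx"],i["extrinsics"])
E
```

```text
drive.py
pics
workcell.py
{'time': 0.0, 'ee_pos': array([0.23306131, 0.49795474, 0.25555956]), 'tcp_rot': array([-1.79921456e+02, -1.64094207e-03,  1.54917629e+02]), 'opening': 0.08547214965259421, 'wrist_force': array([0.12645795, 0.22389752, 0.68959944])}
scene [[562.22549004   0.         317.64838803]
 [  0.         562.22549004 239.05838933]
 [  0.           0.           1.        ]] [[ 0.66097639 -0.32455185  0.67659169 -0.11644689]
 [-0.75013225 -0.3101519   0.58404402 -0.54876331]
 [ 0.02029363 -0.89357255 -0.44845988  0.5237953 ]
 [ 0.          0.          0.          1.        ]]
top [[502.71549307   0.         328.56610258]
 [  0.         502.71549307 238.31959283]
 [  0.           0.           1.        ]] [[ 0.01161058 -0.98461722  0.1743391   0.38554161]
 [-0.99938907 -0.00567872  0.0344852  -0.00753648]
 [-0.0329647  -0.17463298 -0.98408163  0.93625356]
 [ 0.          0.          0.          1.        ]]
```

View pics/scene0.png

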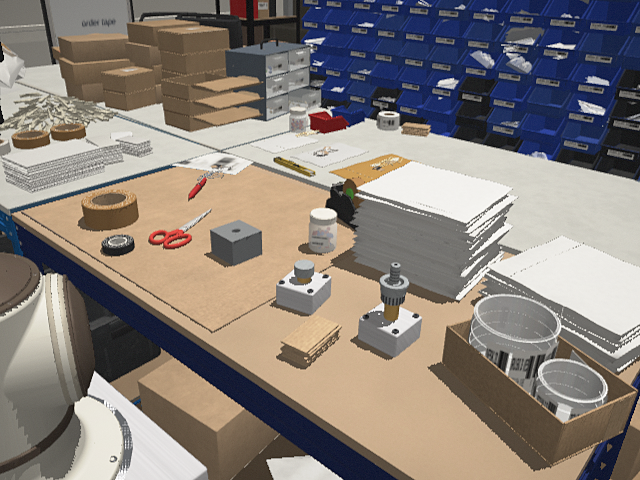

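View pics/top0.png

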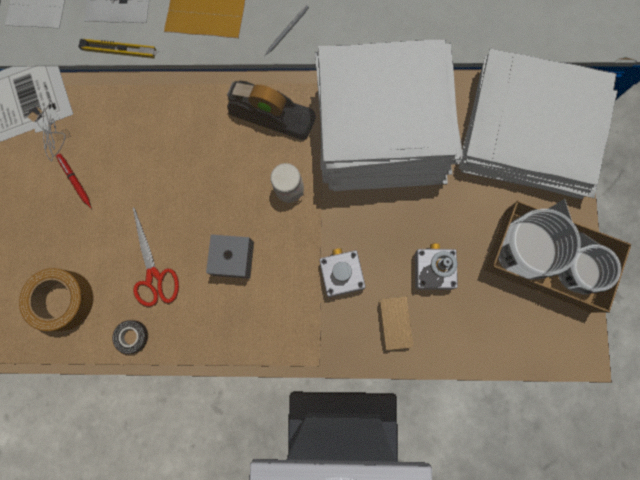

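The scene picture shows the coupling with its nozzle at (393,300), a decoy block at (303,285), the stand at (236,242) and the jar at (322,230). In the top picture the coupling is at (437,268), the stand at (229,256), the tags at (396,323) and the jar at (286,182). I'll enlarge both views for better pixel readings.

```bash
python3 - <<'E'
import cv2,numpy as np
t=cv2.imread("pics/top0.png");s=cv2.imread("pics/scene0.png")
f=lambda im,x,y,w,h,k:cv2.resize(im[y:y+h,x:x+w],None,fx=k,fy=k,interpolation=cv2.INTER_CUBIC)
a=f(t,405,235,65,65,6);b=f(t,197,225,65,65,6);c=f(s,350,255,80,105,4) 
d=f(s,200,210,80,65,4)
C=np.zeros((600,780,3),np.uint8)
cv2.imwrite("pics/c1.png",np.hstack([a,b]))
e=np.zeros((420,640,3),np.uint8);e[:420,:320]=c;e[:260,320:]=d
cv2.imwrite("pics/c2.png",e)
E
```

```text
(no output)
```

View pics/c1.png

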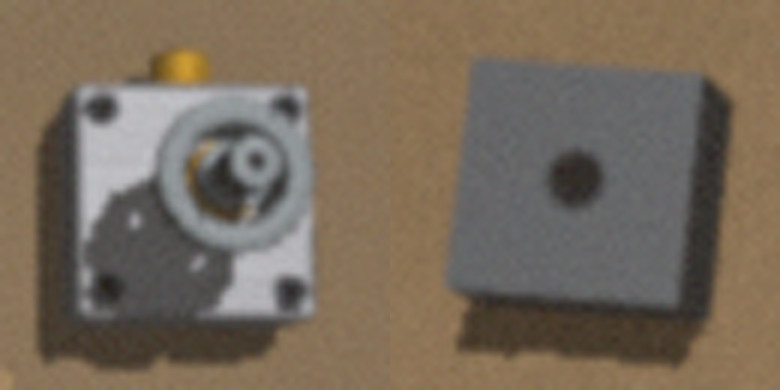

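View pics/c2.png

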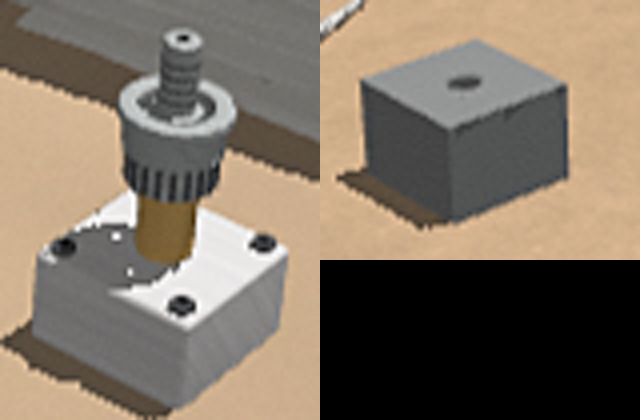

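```bash
cat >h.py <<'E'
import numpy as np
from workcell import bot
def ray(n,u,v):
    i=bot.camera_info(n);E=np.array(i["extrinsics"]);d=E[:3,:3]@np.linalg.inv(i["mtx"])@[u,v,1];return E[:3,3],d
def onz(n,u,v,z):
    c,d=ray(n,u,v);return c+d*(z-c[2])/d[2]
def tri(*obs):
    A=np.zeros((3,3));b=np.zeros(3)
    for n,u,v in obs:
        c,d=ray(n,u,v);d/=np.linalg.norm(d);P=np.eye(3)-np.outer(d,d);A+=P;b+=P@c
    return np.linalg.solve(A,b)
def proj(n,p):
    i=bot.camera_info(n);E=np.linalg.inv(np.array(i["extrinsics"]));q=np.array(i["mtx"])@(E[:3,:3]@p+E[:3,3]);return q[:2]/q[2]
E
python3 - <<'E'
from h import *
np.set_printoptions(precision=4,suppress=True)
print("noz top",onz("top",446.9,261.3,.13),onz("scene",395.1,264.1,.13),tri(("top",446.9,261.3),("scene",395.1,264.1)))
print("lip",tri(("top",443.9,263.4),("scene",394.1,280.1)),onz("top",443.9,263.4,.1))
print("block",onz("top",436.9,268.4,.04))
print("hole",onz("top",227.4,254.4,.054),onz("scene",235.4,230.4,.054),tri(("top",227.4,254.4),("scene",235.4,230.4)))
for n,u,v in(("top",342,272),):print("decoy",onz(n,u,v,.06))
E
```

```text
noz top [ 0.492  -0.1696  0.13  ] [ 0.4945 -0.17    0.13  ] [ 0.4925 -0.1702  0.1307]
lip [ 0.4927 -0.1707  0.1041] [ 0.4924 -0.1706  0.1   ]
block [ 0.4911 -0.1697  0.04  ]
hole [0.5116 0.2037 0.054 ] [0.5114 0.2011 0.054 ] [0.5124 0.2035 0.0528]
decoy [ 0.4811 -0.001   0.06  ]
```

The two views agree to about 2 mm. The coupling axis is near (0.4922, -0.170) and the stand hole near (0.512, 0.203). I'll keep the yaw and move above the coupling with the fingers set 34 mm apart, so they straddle the grip.

```bash
cat >>h.py <<'E'
from scipy.spatial.transform import Rotation as Ro
def shift(p):
    o=bot.get_obs();print("t",o["time"],"pos",o["ee_pos"].round(4),"rot",o["tcp_rot"].round(2),"shift",Ro.from_euler("xyz",o["tcp_rot"],degrees=True).inv().apply(np.array(p)-o["ee_pos"]).round(4),"F",o["wrist_force"].round(2),"open",round(o["opening"],4))
E
python3 -c "
from h import *
shift([.4922,-.170,.22])"
```

```text
t 0.1 pos [0.2331 0.498  0.2557] rot [-179.93    0.    154.92] shift [-0.5178 -0.4951  0.0363] F [-0.73 -0.7   0.71] open 0.0853
```

```bash
R='-0.15 -0.145 0 0 0.034'
python3 drive.py '-0.03 -0.029 0 0 0.034; -0.06 -0.058 0 0 0.034; -0.09 -0.087 0 0 0.034; -0.12 -0.116 0 0 0.034; -0.15 -0.145 0 0 0.034' 30
python3 drive.py '-0.03 -0.029 0 0 0.034; -0.06 -0.058 0 0 0.034; -0.09 -0.087 0 0 0.034; -0.12 -0.116 0 0 0.034; -0.15 -0.145 0 0 0.034'
python3 drive.py '-0.03 -0.029 0 0 0.034; -0.06 -0.058 0 0 0.034; -0.09 -0.087 0 0 0.034; -0.12 -0.116 0 0 0.034; -0.15 -0.145 0 0 0.034'
python3 -c "
from h import *
shift([.4922,-.170,.22])"
```

```text
time: 0.52
ee_pos: [0.3074, 0.3017, 0.2559]
tcp_rot: [-180.0, -0.0, 155.0]
wrist_force: [0.5, -0.5, 0.2]
opening: 0.0337
grasp_force: 0.0
time: 0.93
ee_pos: [0.3817, 0.1069, 0.2563]
tcp_rot: [180.0, 0.0, 154.9]
wrist_force: [0.6, 1.3, 0.1]
opening: 0.034
grasp_force: 0.0
time: 1.35
ee_pos: [0.4561, -0.0881, 0.2562]
tcp_rot: [180.0, 0.0, 154.9]
wrist_force: [0.5, 0.8, 0.3]
opening: 0.0339
grasp_force: 0.0
t 1.35 pos [ 0.4561 -0.0881  0.2562] rot [179.99   0.   154.89] shift [-0.0675 -0.0589  0.0362] F [0.47 0.8  0.31] open 0.0339
```

```bash
python3 drive.py '-0.023 -0.02 0 0 0.034; -0.046 -0.04 0 0 0.034; -0.0675 -0.059 0 0 0.034; -0.0675 -0.059 0.02 0 0.034; -0.0675 -0.059 0.036 0 0.034'
python3 drive.py '0 0 0 0 0.034; 0 0 0.02 0 0.034; 0 0 0.04 0 0.034; 0 0 0.06 0 0.034; 0 0 0.06 0 0.034'
python3 -c "
from h import *
import cv2
shift([.4922,-.170,.15])
a=cv2.resize(bot.camera('top')[215:315,390:500],None,fx=4,fy=4,interpolation=2)
b=cv2.resize(bot.camera('scene')[220:345,345:445],None,fx=3.2,fy=3.2,interpolation=2)
cv2.imwrite('pics/p1.png',np.hstack([a,b]))"
```

```text
time: 1.77
ee_pos: [0.4925, -0.1695, 0.2191]
tcp_rot: [-180.0, -0.0, 154.8]
wrist_force: [0.5, 0.2, -1.2]
opening: 0.0339
grasp_force: 0.0
time: 2.18
ee_pos: [0.4907, -0.1671, 0.1573]
tcp_rot: [-180.0, -0.3, 154.9]
wrist_force: [-0.5, 0.2, -0.5]
opening: 0.0339
grasp_force: 0.0
t 2.1833 pos [ 0.4907 -0.1671  0.1573] rot [-179.97   -0.28  154.94] shift [-0.0026 -0.002   0.0073] F [-0.54  0.19 -0.54] open 0.0339
```

View pics/p1.png

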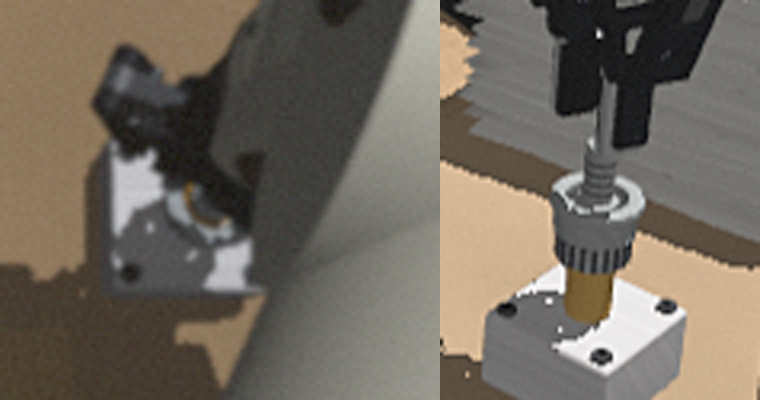

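The fingers straddle the nozzle, which sits just below them at (600,150) in the right-hand crop. The pose is off by about 3 mm, so I'll let the arm settle and read it again.

```bash
python3 drive.py '0 0 0 0 0.034; 0 0 0 0 0.034'|head -2
python3 -c "
from h import *
shift([.4922,-.170,.145])"
```

```text
time: 2.45
ee_pos: [0.4927, -0.168, 0.1621]
t 2.45 pos [ 0.4927 -0.168   0.1621] rot [1.7998e+02 1.3000e-01 1.5493e+02] shift [-0.0003 -0.0021  0.0171] F [ 0.37 -0.6   0.01] open 0.0343
```

```bash
python3 drive.py '0 -0.001 0.005 0 0.034; 0 -0.002 0.01 0 0.034; 0 -0.002 0.016 0 0.034; 0 -0.002 0.016 0 0.034; 0 -0.002 0.016 0 0.034'|head -2
python3 drive.py '0 0 0 0 0.034; 0 0 0 0 0.034'
python3 -c "
from h import *
shift([.4922,-.170,.145])"
```

```text
time: 2.87
ee_pos: [0.4909, -0.1696, 0.1437]
time: 3.03
ee_pos: [0.4913, -0.1697, 0.1445]
tcp_rot: [-180.0, 0.0, 154.9]
wrist_force: [-0.3, 0.1, 0.1]
opening: 0.0342
grasp_force: 0.0
t 3.0333 pos [ 0.4913 -0.1697  0.1445] rot [-1.8000e+02  1.0000e-02  1.5492e+02] shift [-0.0009  0.0001 -0.0005] F [-0.28  0.12  0.15] open 0.0342
```

```bash
python3 drive.py '0 0 0.003 0 0.034; 0 0 0.007 0 0.034; 0 0 0.01 0 0.034; 0 0 0.01 0 0.034'|sed -n '2p;4p'
for i in 1 2 3 ; do python3 drive.py '0 0 0.001 0 0.034; 0 0 0.002 0 0.034; 0 0 0.002 0 0.034'|sed -n '2p;4p'; done
```

```text
ee_pos: [0.4909, -0.1695, 0.1333]
wrist_force: [-0.4, 0.2, -0.2]
ee_pos: [0.4913, -0.1696, 0.1321]
wrist_force: [0.9, 0.0, -0.1]
ee_pos: [0.4912, -0.1697, 0.1301]
wrist_force: [0.1, 0.4, -0.5]
ee_pos: [0.4912, -0.1696, 0.1281]
wrist_force: [0.4, -0.4, -0.2]
```

```bash
for i in 1 2 3 4 ; do python3 drive.py '0 0 0.001 0 0.034; 0 0 0.002 0 0.034; 0 0 0.002 0 0.034'|sed -n '2p;4p'; done
```

```text
ee_pos: [0.4913, -0.1697, 0.1264]
wrist_force: [-0.7, 0.2, 2.2]
ee_pos: [0.4913, -0.1697, 0.1242]
wrist_force: [-0.3, -0.1, 2.8]
ee_pos: [0.4913, -0.1696, 0.1221]
wrist_force: [-0.1, 0.8, 3.4]
ee_pos: [0.4913, -0.1697, 0.1202]
wrist_force: [-0.4, 0.2, 3.2]
```

The lip was touched at TCP z ≈ 0.127, so the hard stop should be near 0.118.

```bash
for i in 1 2 3 ; do python3 drive.py '0 0 0.0005 0 0.034; 0 0 0.001 0 0.034; 0 0 0.001 0 0.034'|sed -n '2p;4p'; done
```

```text
ee_pos: [0.4913, -0.1697, 0.1193]
wrist_force: [-0.9, -0.7, 5.0]
ee_pos: [0.4913, -0.1697, 0.1188]
wrist_force: [-2.2, 0.6, 7.8]
ee_pos: [0.4914, -0.1698, 0.1187]
wrist_force: [-4.3, 1.9, 14.5]
```

The force now rises clearly above the spring's 4.5 N, so the sleeve is at the hard stop. I'll raise 14 mm and check whether the nozzle popped up.

```bash
python3 drive.py '0 0 -0.002 0 0.034; 0 0 -0.006 0 0.034; 0 0 -0.01 0 0.034; 0 0 -0.014 0 0.034; 0 0 -0.014 0 0.034'
python3 -c "
from h import *
import cv2
shift([.4922,-.170,.132])
for d in(0,.006): print(proj('scene',[.4922,-.17,.101+d]),proj('scene',[.4922,-.17,.094+d]))
b=cv2.resize(bot.camera('scene')[230:330,345:445],None,fx=6,fy=6,interpolation=2)
cv2.imwrite('pics/p2.png',b)"
```

```text
time: 6.28
ee_pos: [0.4915, -0.1698, 0.132]
tcp_rot: [180.0, 0.0, 154.9]
wrist_force: [0.2, 0.0, 0.3]
opening: 0.0338
grasp_force: 0.0
t 6.2833 pos [ 0.4915 -0.1698  0.132 ] rot [1.8000e+02 4.0000e-02 1.5491e+02] shift [-0.0007  0.0001 -0.    ] F [0.17 0.01 0.25] open 0.0338
[392.55372689 281.97002641] [392.17224894 286.06563767]
[392.88303292 278.43454164] [392.49905188 282.55702647]
```

View pics/p2.png

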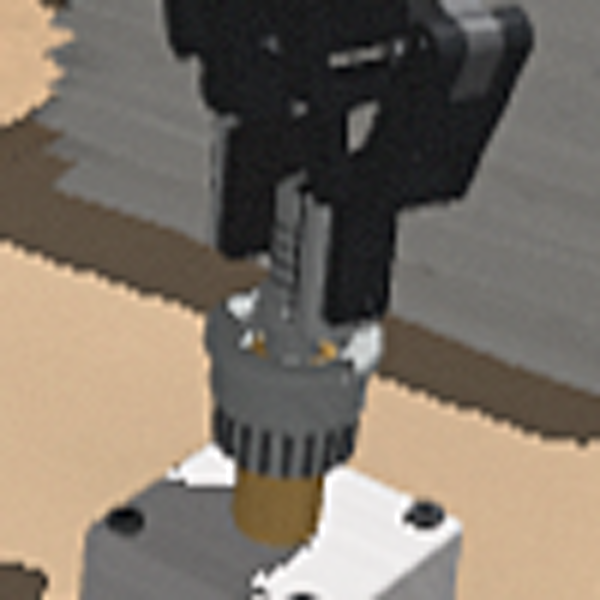

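The sleeve's lower edge is now at row 309, down from 305, so the sleeve is held back and the nozzle has popped. I'll raise 3 mm and grip it.

```bash
python3 drive.py '-0.0007 0 -0.003 0 0.034; -0.0007 0 -0.003 0 0.022; -0.0007 0 -0.003 0 0.014; -0.0007 0 -0.003 0 0.008; -0.0007 0 -0.003 0 0.008' 30
python3 drive.py '0 0 0 0 0.008; 0 0 0 0 0.008; 0 0 0 0 0.008'
```

```text
time: 6.75
ee_pos: [0.4919, -0.17, 0.1342]
tcp_rot: [-180.0, -0.0, 154.9]
wrist_force: [-0.0, -0.9, 0.2]
opening: 0.013
grasp_force: 29.2
time: 7.0
ee_pos: [0.4918, -0.17, 0.1342]
tcp_rot: [-180.0, -0.0, 154.9]
wrist_force: [0.3, -1.0, 0.1]
opening: 0.0126
grasp_force: 29.2
```

```bash
python3 drive.py '0 0 0 0 0.005; 0 0 -0.002 0 0.005; 0 0 -0.004 0 0.005; 0 0 -0.007 0 0.005; 0 0 -0.01 0 0.005' 45
python3 drive.py '0 0 -0.004 0 0.005; 0 0 -0.008 0 0.005; 0 0 -0.012 0 0.005; 0 0 -0.016 0 0.005; 0 0 -0.02 0 0.005'
python3 drive.py '0 0 -0.005 0 0.005; 0 0 -0.01 0 0.005; 0 0 -0.015 0 0.005; 0 0 -0.02 0 0.005; 0 0 -0.025 0 0.005'
```

```text
time: 7.42
ee_pos: [0.4917, -0.1698, 0.144]
tcp_rot: [180.0, -0.1, 154.9]
wrist_force: [1.6, 0.8, -13.2]
opening: 0.0121
grasp_force: 44.1
time: 7.83
ee_pos: [0.4922, -0.1701, 0.1655]
tcp_rot: [180.0, 0.1, 154.9]
wrist_force: [0.2, 0.4, -0.4]
opening: 0.0125
grasp_force: 45.2
time: 8.25
ee_pos: [0.4919, -0.17, 0.1899]
tcp_rot: [-180.0, 0.0, 154.9]
wrist_force: [-0.0, -0.5, -0.4]
opening: 0.0125
grasp_force: 45.2
```

```bash
python3 drive.py '0 0 -0.01 0 0.005; 0 0 -0.01 0 0.005; 0 0 -0.01 0 0.005; 0 0 -0.01 0 0.005'
python3 -c "
from h import *
import cv2
shift([.512,.203,.2])
b=cv2.resize(bot.camera('scene')[200:330,345:445],None,fx=4.5,fy=4.5,interpolation=2)
cv2.imwrite('pics/p3.png',b)"
```

```text
time: 8.58
ee_pos: [0.4919, -0.17, 0.1992]
tcp_rot: [180.0, -0.0, 154.9]
wrist_force: [1.4, -0.2, -1.6]
opening: 0.0124
grasp_force: 45.3
t 8.5833 pos [ 0.4919 -0.17    0.1992] rot [180.    -0.   154.91] shift [ 0.14    0.3463 -0.0008] F [ 1.38 -0.21 -1.62] open 0.0124
```

View pics/p3.png

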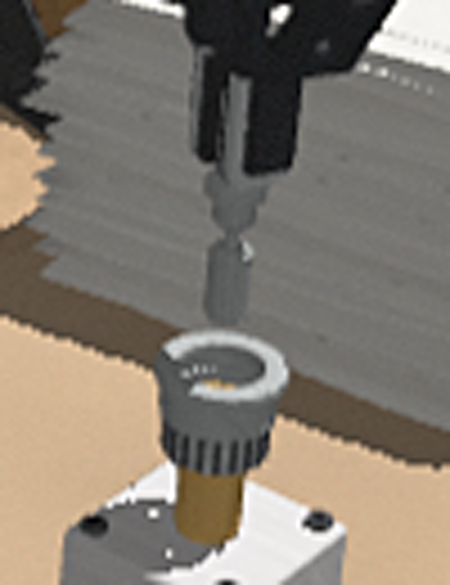

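The nozzle is out, with its foot at pixel (394,271), and the sleeve's lower edge is back at row 304. Next I carry it to the stand.

```bash
python3 -c "
from h import *
for z in(.115,.118,.121,.124,.127):print(z,proj('scene',[.492,-.17,z]))"
python3 drive.py '0.01 0.025 0 0 0.005; 0.025 0.06 0 0 0.005; 0.04 0.098 0 0 0.005; 0.055 0.136 0 0 0.005; 0.07 0.173 0 0 0.005'|sed -n 2p
python3 drive.py '0.015 0.037 0 0 0.005; 0.03 0.074 0 0 0.005; 0.045 0.11 0 0 0.005; 0.06 0.15 0 0 0.005; 0.07 0.1733 0 0 0.005'|sed -n 2p
python3 drive.py '0 0 0.015 0 0.005; 0 0 0.03 0 0.005; 0 0 0.042 0 0.005; 0 0 0.042 0 0.005; 0 0 0.042 0 0.005'
python3 -c "
from h import *
import cv2
shift([.512,.203,.15])
b=cv2.resize(bot.camera('scene')[160:270,190:280],None,fx=5,fy=5,interpolation=2)
c=cv2.resize(bot.camera('top')[210:300,180:240],None,fx=5,fy=5,interpolation=2)
e=np.zeros((550,750,3),np.uint8);e[:,:450]=b;e[:450,450:]=c
cv2.imwrite('pics/p4.png',e)"
```

```text
0.115 [393.24697183 273.73475955]
0.118 [393.41379354 271.94242526]
0.121 [393.58116703 270.14416274]
0.124 [393.74909502 268.33994255]
0.127 [393.91758029 266.52973501]
ee_pos: [0.5014, 0.0181, 0.1989]
ee_pos: [0.5115, 0.2063, 0.1986]
time: 9.88
ee_pos: [0.5115, 0.2026, 0.1567]
tcp_rot: [-179.9, -0.1, 154.9]
wrist_force: [0.5, 0.6, 0.0]
opening: 0.0121
grasp_force: 45.5
t 9.8833 pos [0.5115 0.2026 0.1567] rot [-1.7993e+02 -6.0000e-02  1.5489e+02] shift [-0.0003  0.0006  0.0067] F [0.48 0.6  0.01] open 0.0121
```

View pics/p4.png

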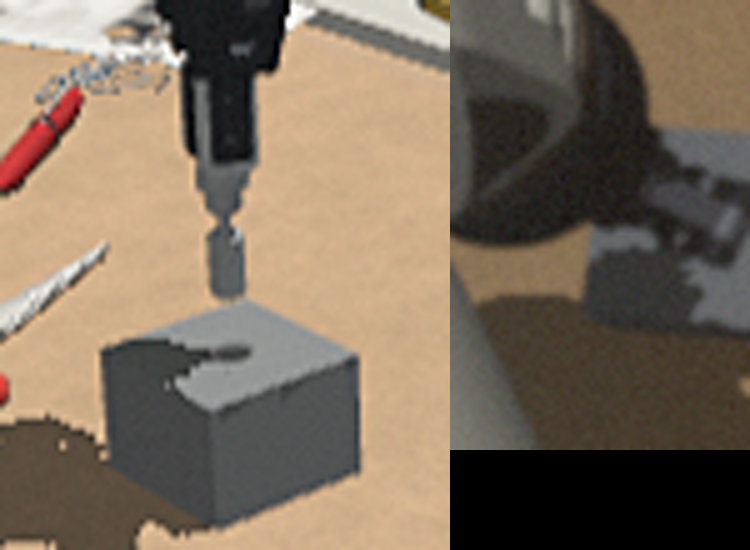

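The nozzle hangs upright over the stand, with its foot at about (226,291) and the hole at (234,352) in the crop. I'll check the alignment numerically, which cancels the calibration bias.

```bash
python3 -c "
from h import *
p=bot.get_obs()['ee_pos'];print(p)
print('hole px if at tcp xy',proj('scene',[p[0],p[1],.054]),'foot',proj('scene',[p[0],p[1],p[2]-.078]), proj('scene',[p[0],p[1],p[2]-.081]))
print('hole seen',onz('scene',236.4,230,.054),'foot seen',onz('scene',234.8,217.8,p[2]-.079),onz('top',227.4,254.4,.054))"
```

```text
[0.51221755 0.20272972 0.15813396]
hole px if at tcp xy [235.15569299 230.00211634] foot [234.52681072 217.55353347] [234.59970563 218.99647182]
hole seen [0.51386098 0.20102921 0.054     ] foot seen [0.51324893 0.20320213 0.07913396] [0.51164438 0.20374825 0.054     ]
```

```bash
python3 -c "
from h import *
import cv2
for n,u,v,r in(('top',227,254,9),('scene',235,230,8)):
    g=cv2.cvtColor(cv2.imread(f'pics/{n}0.png'),6).astype(float)[v-r:v+r+1,u-r:u+r+1]
    bg=np.median(g);w=np.clip(bg-12-g,0,None)
    if n=='scene': w[13:]=0
    y,x=np.mgrid[v-r:v+r+1,u-r:u+r+1];c=(w*x).sum()/w.sum(),(w*y).sum()/w.sum()
    print(n,c,onz(n,*c,.054),(w>0).sum());print(g.astype(int)[3:14,3:15] if n=='scene' else '')
"
```

```text
top (np.float64(227.47834967320262), np.float64(254.39256535947712)) [0.51165875 0.20360799 0.054     ] 84

scene (np.float64(235.76737381126554), np.float64(230.30358449158743)) [0.51214611 0.20088969 0.054     ] 36
[[148 149 149 151 150 151 148 150 150 150 150 149]
 [150 150 150 150 149 153 149 151 151 151 150 151]
 [150 150 153 151 151 153 152 150 150 152 152 152]
 [151 151 151 156 145 140 137 136 134 143 149 151]
 [150 149 136 127 110 103  97  91 100 108 132 152]
 [150 139 101  73  65  67  66  64  59  63 126 152]
 [153 140  90  82  78  66  64  73  83 107 142 154]
 [152 151 129 126 123 116 116 122 131 156 154 150]
 [149 152 154 155 158 148 157 157 154 153 154 151]
 [150 150 150 152 151 140 151 152 152 149 150 150]
 [150 150 149 150 149 150 150 152 149 149 149 150]]
```

```bash
python3 drive.py '0 0 0.006 0 0.005; 0 0 0.012 0 0.005; 0 0 0.018 0 0.005; 0 0 0.018 0 0.005; 0 0 0.018 0 0.005'|sed -n '2p;4p'
for i in 1 2; do python3 drive.py '0 0 0.002 0 0.005; 0 0 0.004 0 0.005; 0 0 0.004 0 0.005'|sed -n '2p;4p';done
python3 -c "
from h import *
shift([.5119,.2023,.13])"
```

```text
ee_pos: [0.5116, 0.2029, 0.1387]
wrist_force: [0.4, 0.1, -0.8]
ee_pos: [0.5118, 0.203, 0.135]
wrist_force: [0.3, 0.2, -1.3]
ee_pos: [0.5118, 0.203, 0.1308]
wrist_force: [1.0, -0.2, -1.5]
t 10.9 pos [0.5118 0.203  0.1308] rot [-1.7998e+02 -2.0000e-02  1.5491e+02] shift [-0.0004 -0.0006  0.0008] F [ 0.95 -0.15 -1.54] open 0.0125
```

```bash
for i in 1 2 3; do python3 drive.py '0 0 0.0015 0 0.005; 0 0 0.003 0 0.005; 0 0 0.003 0 0.005'|sed -n '2p;4p';done
```

```text
ee_pos: [0.5118, 0.203, 0.1279]
wrist_force: [-0.6, -0.3, -0.6]
ee_pos: [0.5118, 0.203, 0.1249]
wrist_force: [-0.0, 0.2, -1.3]
ee_pos: [0.5118, 0.203, 0.1219]
wrist_force: [0.2, 0.2, -0.3]
```

The foot is about 10 mm into the hole with no contact force. I'll continue down to the collar.

```bash
for i in 1 2; do python3 drive.py '0 0 0.004 0 0.005; 0 0 0.008 0 0.005; 0 0 0.012 0 0.005; 0 0 0.012 0 0.005'|sed -n '2p;4p';done
for i in 1 2 3 ; do python3 drive.py '0 0 0.001 0 0.005; 0 0 0.002 0 0.005; 0 0 0.002 0 0.005'|sed -n '2p;4p';done
```

```text
ee_pos: [0.5115, 0.2029, 0.1091]
wrist_force: [-0.3, -1.0, -0.4]
ee_pos: [0.5115, 0.2029, 0.0972]
wrist_force: [0.4, -0.3, -1.4]
ee_pos: [0.5119, 0.203, 0.0962]
wrist_force: [0.1, -0.2, -1.7]
ee_pos: [0.5119, 0.203, 0.0942]
wrist_force: [0.5, -0.5, -1.4]
ee_pos: [0.5118, 0.203, 0.092]
wrist_force: [-0.3, -0.9, -0.4]
```

```bash
for i in 1 2 3 4; do python3 drive.py '0 0 0.0005 0 0.005; 0 0 0.001 0 0.005; 0 0 0.001 0 0.005'|sed -n '2p;4p';done
```

```text
ee_pos: [0.5119, 0.203, 0.0912]
wrist_force: [-0.2, -0.1, -1.1]
ee_pos: [0.5119, 0.203, 0.0902]
wrist_force: [0.1, -0.1, -0.9]
ee_pos: [0.5119, 0.203, 0.0892]
wrist_force: [-0.4, 0.0, -1.4]
ee_pos: [0.512, 0.203, 0.0884]
wrist_force: [-1.4, -0.0, 0.8]
```

The collar touched down at TCP z 0.0884, as expected. I'll release and lift straight up.

```bash
python3 drive.py '0 0 0 0 0.02; 0 0 0 0 0.035; 0 0 0 0 0.045; 0 0 0 0 0.045; 0 0 0 0 0.045'|tail -3
python3 drive.py '0 0 -0.01 0 0.045; 0 0 -0.03 0 0.045; 0 0 -0.06 0 0.045; 0 0 -0.09 0 0.045; 0 0 -0.12 0 0.045'|tail -3
python3 drive.py '0 -0.02 0 0 0.045; 0.04 0 0 0 0.045; 0.08 0 0 0 0.045; 0.12 0 0 0 0.045; 0.12 0 0 0 0.045'|tail -3
python3 -c "
from h import *
import cv2
for z in(.09,.1):print(proj('scene',[.512,.203,z]))
b=cv2.resize(bot.camera('scene')[180:275,190:290],None,fx=4,fy=4,interpolation=2)
d=bot.camera('scene')[250:345,345:435];d=cv2.resize(d,None,fx=4,fy=4,interpolation=2)
cv2.imwrite('pics/p5.png',np.hstack([b,d]))"
```

```text
wrist_force: [0.7, 0.5, 0.1]
opening: 0.0451
grasp_force: 0.0
wrist_force: [0.4, 0.0, 0.2]
opening: 0.045
grasp_force: 0.0
wrist_force: [-0.1, -1.0, 0.3]
opening: 0.0452
grasp_force: 0.0
[234.10260158 212.77555744]
[233.85545331 207.89870734]
```

View pics/p5.png

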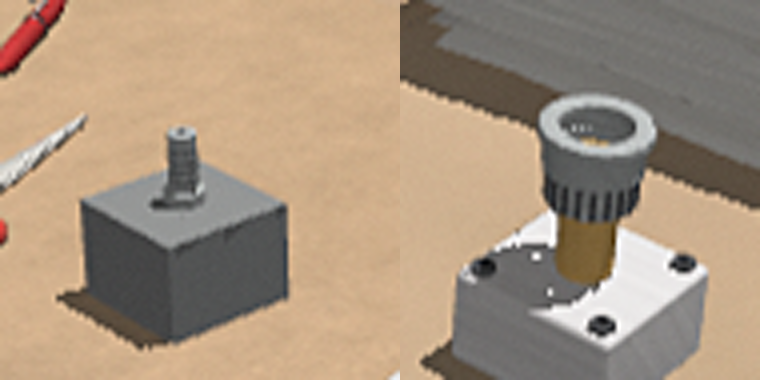

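The nozzle stands upright with its collar on the stand and its top at about (182,131) in the crop. That is pixel row 213, which matches home. The sleeve is forward and the arm is clear of everything.

```bash
python3 -c "
from workcell import bot
print(bot.job_done())"
```

```text
the job is handed in; nothing more can be done
None
```

The nozzle is uncoupled and standing upright in the parking stand with its collar on the block, the sleeve has snapped forward, and the job is handed in (no verdict came back); the highest force I read on the coupling was about 15 N against the 25 N limit.

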